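Hold the pressure cap at its half-way position

TASK

Ready the display header tank for venting: first swing the blue lock ring round its filler neck clockwise to the green locked mark. Then put the white pressure cap into the neck, press it down fully against the spring in the neck and, keeping it pressed, twist it clockwise only as far as the yellow half-way marks, well short of the lock click at the red marks. Finish still holding the cap there, pressed fully down and with your grip on it, and leave everything else on the table alone.

Things in the scene. Friction and masses are not known exactly. Their poses are not given: they have to be found in the camera images.
- tank: Fixed header tank: aluminium barrel 120 mm wide, 55 mm high, on a 144 mm wide steel foot; upright filler neck, 75 mm wide outside, rises from its centre to 110 mm. Origin: centre of the underside, on the neck's axis; z up. Angles below are in degrees anticlockwise from its +x axis, seen from above. Coloured marks lie on its flat top, 51 to 60 mm from the axis. A 22 mm hose stub sticks out low at -y.
- slot_mark (a point): One of the two black marks at 45 and 225 degrees on the tank's top (this is the one at 45, 55 mm from the axis, 55 mm up). They show the two slots in the neck's inner rim where the cap's lugs go in: 66 mm across both, 16 mm wide at the opening, wider outwards. A stop prevents turning the inserted cap anticlockwise from here.
- half_mark (a point): One of the two yellow half-way marks at 0 and 180 degrees on the tank's top (this is the one at 0, 55 mm from the axis, 55 mm up). At half-way the cap's bar points along the line through both, the tank's x axis: 45 degrees clockwise from the slots.
- lock_mark: The two red lock marks at -45 and 135 degrees on the tank's top, 45 degrees clockwise beyond half-way. Origin at the tank's origin, x axis along the line through both marks. 28 degrees past half-way a 3 mm bump hangs under the rim; with the cap fully down the lugs pass below it without resistance, so only the angle tells.
- mouth (a point): Centre of the neck's mouth, level with the top of its inner rim, 110 mm above the table; axes as the tank's. The rim is 6 mm thick with a 48 mm round opening plus the two slots. With the cap fully down (white disc flat on the neck) its lugs run 5 mm below the rim and turn freely clockwise from the slots. Let go at half-way, the cap springs up 5 mm until its lugs meet the rim.
- pad (a joint): Travel (m) of the sprung rubber pad, 36 mm wide, in the middle of the neck: 0 at rest, its top 6 mm below the mouth, growing as it is pressed down; about 0.011 with the cap fully down. 1.8 N starts it, about 7 N with the cap fully down.
- ring (a joint): Angle (rad) of the blue lock ring round the neck, 100 mm wide, 58 to 69 mm up. Grows clockwise seen from above. Its tab stands at 150 degrees at value 0, and at the broad green mark (81 degrees, on the tank's top and side) at 1.20; a stop lies just beyond at 1.26. Friction 0.10 N m, no spring: it stays where it is left.
- tab (a point): The lock ring's upright blue tab, to be pinched from above or pushed: 12 mm thick round the ring, 20 mm long radially (66 to 86 mm from the neck's axis), top 92 mm above the table, underside 58 mm up. This point: its mid-line, 76 mm from the axis, 79 mm above the table. x axis radially outwards, z up.
- cap_grip (a point): Centre of the grip bar of the loose white pressure cap (140 g): black bar 60 mm long, 12 thick, 30 high, yellow line on top, on a white disc 80 mm wide, 6 thick. This point is 15 mm below the bar's top, 21 mm above the disc's underside, 38 mm above the plug's underside. x along the bar and lugs, z up; either way round fits. Fully down in the neck this point is 131 mm above the table.
- cap: The same cap, same axes, origin at the centre of its plug's underside. Under the disc is a steel plug 40 mm wide, 17 mm deep, foot tapered to 32 mm, with two brass lugs on opposite sides in line with the bar: 58 mm across their tips, each 8 mm wide and 5 mm thick, 1 mm above the plug's underside. It starts standing on its plug on the table.
- dust_cap: a plain black round dust cap with a knob, 60 mm wide, 34 mm high, a bystander; origin at the centre of its underside
- joiner: an aluminium hose joiner, a tube 56 mm wide and 45 mm high standing on end, a bystander; origin at the centre of its underside
- carton0: a small red and white spark-plug carton, 85 x 28 x 28 mm, lying along its x axis, a bystander; origin at the centre of its underside
- carton1: a second such carton, a bystander; origin at the centre of its underside
- plug0: a spark plug lying on its hexagon, 85 mm long along its x axis, 19 mm high, a bystander; origin at the centre of its underside
- plug1: a second such spark plug, a bystander; origin at the centre of its underside
- spanner: a steel spanner 170 mm long lying along its x axis, a bystander; origin at the centre of its underside
Not all that is in view belongs to the job. Leave any turquoise look-alike of the cap alone.

How it is judged (in metres and radians):
On the way, in this order (a step that is already met when the one before it is completed fails the run):
1. the lock ring is turned to its green mark while the cap is still away from the neck (value of joint ring above 1.12 rad and horizontal distance between cap_grip and tank above 0.08 m), for 0.2 s.
2. the cap's lugs are through the slots, below the rim (x of cap_grip in the frame of tank between -0.005 and 0.005 m and y of cap_grip in the frame of tank between -0.005 and 0.005 m and z of cap_grip in the frame of tank below 0.1375 m), for 0.1 s.
3. the cap is pressed fully down and twisted to half-way (x of cap_grip in the frame of tank between -0.005 and 0.005 m and y of cap_grip in the frame of tank between -0.005 and 0.005 m and z of cap_grip in the frame of tank below 0.1337 m and angle between cap_grip's own z axis and vertical below 0.12 rad and angle between the x axis of cap_grip and the x axis of tank, either way round below 0.2 rad and value of joint ring above 1.12 rad and contact force between the fingers and cap above 2 N), for 0.5 s.
At the end, for the whole second after the job is handed in: Robot still holds the cap (over 2 N finger contact), at rest: within 5 mm of the neck axis, disc within 2.7 mm of the rim, tilt under 0.12 rad, bar within 0.20 rad of the yellow half-way marks; lock ring within 0.08 rad of its green mark or just past it, at its stop (all of step 3 and linear speed of cap below 0.02 m/s and angular speed of cap below 0.2 rad/s); the arm keeps its last pose, push and grip.
It fails at once if the cap is turned in the neck to within 0.30 rad of the red lock marks (it clicks) (x of cap_grip in the frame of tank between -0.005 and 0.005 m and y of cap_grip in the frame of tank between -0.005 and 0.005 m and z of cap_grip in the frame of tank below 0.1375 m and angle between the x axis of cap_grip and the x axis of lock_mark, either way round below 0.3 rad).
It fails at once if a bystander is moved more than 30 mm (distance of any of dust_cap, joiner, carton0, carton1, plug0, plug1, spanner from where it was at the start of the episode above 0.03 m).
It also fails if it takes over 58 s, if anything falls off the work surface, if the arm or the gripper's body presses on something with over 40 N, if the wrist force passes 120 N, or if a joint passes its speed limit or range.

ROBOT

A 7-joint arm with a two-finger parallel gripper is mounted at the origin on the work surface. World frame = base frame: x ahead of the robot, y to its left, z up, the work surface at z = 0. Lengths are in mm, angles in rad, forces in N, time in s.
With the tool pointing down it reaches from about 400 to 875 mm from the base axis. Payload 4.4 kg.
Tool frame: the origin (TCP) lies at the very end of the fingers, on their centre line; the grasp point (between the pads) lies 19 mm behind it; y points along the fingers, z is the direction in which the jaws open and shut, and the axes are right-handed (so a half turn about y gives the same grasp; the last joint's range is limited). The gripper opens to 85 mm and grips with 20 to 120 N. Pads are 22 mm wide; open, the fingers measure 114 mm over their backs; the gripper's body (76 mm by 85 mm) begins 54 mm behind the grasp point. The pads swing forward as they close: fully open they stand 13 mm farther back than shut.
Start: joints at [1.14, 0.628, 0.038, 1.517, -0.027, 0.996, -0.02], TCP at [231.924, -607.231, 231.313] pointing down, gripper open.
Joint ranges: [-3.06, 3.06], [-0.37, 2.12], [-1.25, 1.32], [0.18, 2.47], [-1.1, 4.24], [0.23, 1.98], [-2.94, 2.94]. Speed limits (rad/s): [2.57, 2.57, 3.14, 3.14, 3.14, 3.14, 3.14].

INTERFACE

Orientations are given as [roll, pitch, yaw] about the fixed x, y, z axes, in that order (R = Rz(yaw) Ry(pitch) Rx(roll)).
In Python, from cell import read_state, get_image, finish_job gives the robot as it stands. The module is installed in compiled form; this text tells all that it offers.
- The arm moves only by the tool servo_tool, never from a script. Its argument "increments" is a list of rows, each an object of numbers: "dx", "dy", "dz": the shift along the world's x, y, z in cm; "ax", "ay", "az": the turn, a rotation vector about the world's x, y, z in rad; "claw": the closure, from -1 (fully open) to 1 (shut). A call has 1 to 8 rows; each row is the pose to reach, as a shift and turn from the pose commanded when the call began; what a row does not reach only later rows make up. A row lasts 1/12 s, in which the tool goes at most 41.7 mm and 7.16 degrees, less where a joint would pass 70% of its speed; a pose out of reach is approached as far as the arm can. A call with a gripper value outside its range is refused whole. The fingers move at their own pace and stop on an object; the grip force is fixed at half the most. Time passes only in rows, so rows that repeat a pose let the fingers close. It gives the time, the measured TCP pose, the force and the opening at its end, in the units of the state.
- read_state(): the state, without advancing time (a new reading comes with each control period).
- get_image(name): name is "side" or "top"; returns a dict with "color" (420x560x3 uint8, red, green, blue), "fov_y" (degrees; the focal length in pixels is half the picture's height over the tangent of half this angle, whatever the lens; pixels are square), "cx", "cy" (the principal point, pixels), "R" (3x3) and "t" (3): a world point X has camera coordinates R X + t. Camera axes: x right, y down, z forward; pixel columns grow to the right and rows downward; lengths in mm; the calibration is good to about 2 mm. A picture is of the moment at which its call begins. There is no depth.
- finish_job(): hands the job in, once; it reports no verdict.
The state is a dict: "clock": time; "qpos": joint angles; "qd": joint speeds; "tau": joint torques, N m; "eef_pos": TCP position; "tool_rot": TCP orientation; "force": force on the tool from outside, world axes, zero at the start; "torque": the same for the moment, N m; "width": finger opening in mm.
Only numpy, scipy, OpenCV 4.12 (cv2) and the standard library are available. Lean on these libraries where they do the work, as an engineer would, in place of code of your own. Each camera call takes 0.05 s, during which the arm holds its last target.

## Working session

There is one attempt and no reset: what is moved stays moved. The work goes in short steps, Python scripts to look and compute and a tool call to move; the robot and the scene stay as the last step left them, time stands still between calls to the robot, and variables do not carry over. Pictures are saved under pics/ and viewed, and the job is handed in when it is done.

Besides the shell and the picture viewer there is one more tool, called as name(argument=value, ...) on one line, values as JSON. servo_tool: Moves the arm, as the interface text tells. Its arguments: {"type":"object","properties":{"increments":{"type":"array","items":{"type":"object","properties":{"dx":{"type":"number"},"dy":{"type":"number"},"dz":{"type":"number"},"ax":{"type":"number"},"ay":{"type":"number"},"az":{"type":"number"},"claw":{"type":"number"}}}}},"required":["increments"]}

```bash
mkdir -p pics; python3 - <<'E'
from cell import *
import cv2,numpy as np
print(read_state())
for n in("side","top"):
    i=get_image(n); cv2.imwrite(f"pics/{n}0.png",i["color"][:,:,::-1])
    print(n,i["fov_y"],i["cx"],i["cy"],np.array(i["R"]).round(4).tolist(),i["t"],[k for k in i])
E
```

```text
{'clock': 0.0, 'qpos': array([ 1.1402458 ,  0.62933849,  0.03844253,  1.51839853, -0.02698578,
        0.99630835, -0.01999679]), 'qd': array([ 1.02510228e-03, -1.22776354e-04, -6.34662192e-04,  9.50622274e-04,
        3.96808404e-04,  4.67073447e-04,  5.19868349e-05]), 'tau': array([ 6.64073086e-04, -5.63387024e+01,  1.22672796e+00, -1.93443489e+01,
        1.11374364e-02,  1.03176810e-02, -1.84004040e-05]), 'eef_pos': array([ 231.65749758, -606.62733051,  230.38430559]), 'tool_rot': array([-1.57273060e+00, -3.81622536e-05, -2.77683230e+00]), 'force': array([ 0.31932626,  0.17206923, -0.09581061]), 'torque': array([-0.04775647,  0.01162214,  0.01748421]), 'width': 85.4985745337973}
side 54.976626531255214 285.6609035914498 209.86218924713864 [[-0.9933, -0.1158, -0.0021], [-0.0774, 0.6767, -0.7322], [0.0862, -0.7271, -0.6811]] [543.11699143 115.45803295 956.63490129] ['color', 'fov_y', 'cx', 'cy', 'R', 't']
top 52.24273523294329 278.89905932050397 210.9566622985356 [[0.0114, -0.9998, 0.0147], [-0.9963, -0.0126, -0.0845], [0.0847, -0.0136, -0.9963]] [ -35.54701984  554.99994466 1150.3721703 ] ['color', 'fov_y', 'cx', 'cy', 'R', 't']
```

View pics/side0.png

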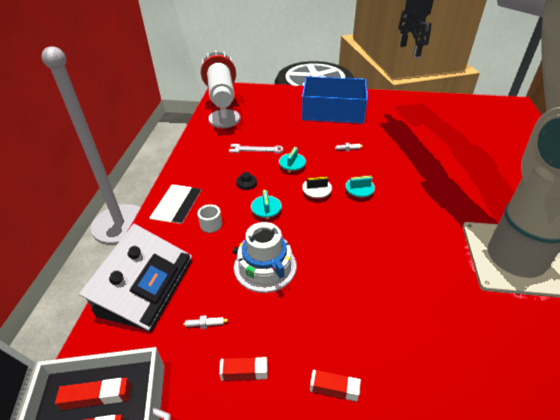

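View pics/top0.png

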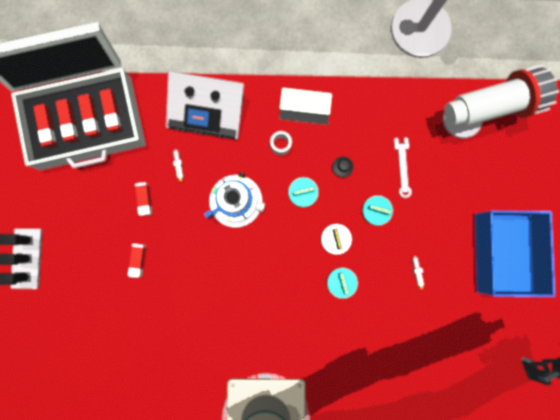

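The tank is at top (236,200) and side (265,262). The white cap with a black bar is at top (336,239) and side (317,187). Three turquoise look-alikes at top (303,192), (378,210) and (343,283) must stay put, and the black dust cap is at (343,166). I'll check the choice in a close crop.

```bash
cat > h.py <<'E'
import numpy as np,cv2
from cell import *
def cam(n):
    i=get_image(n); f=210/np.tan(np.radians(i["fov_y"]/2)); i["f"]=i["color"].shape[0]/2/np.tan(np.radians(i["fov_y"]/2))
    i["R"]=np.array(i["R"]);i["t"]=np.array(i["t"]);return i
def proj(i,X):
    c=np.atleast_2d(X)@i["R"].T+i["t"]; return np.c_[i["f"]*c[:,0]/c[:,2]+i["cx"],i["f"]*c[:,1]/c[:,2]+i["cy"]]
def back(i,uv,z):
    uv=np.atleast_2d(uv).astype(float); d=np.c_[(uv[:,0]-i["cx"])/i["f"],(uv[:,1]-i["cy"])/i["f"],np.ones(len(uv))]@i["R"]
    C=-i["R"].T@i["t"]; s=(z-C[2])/d[:,2]; return C+s[:,None]*d
def crop(i,x0,y0,w,h,s,fn):
    cv2.imwrite(fn,cv2.resize(i["color"][y0:y0+h,x0:x0+w,::-1],None,fx=s,fy=s,interpolation=cv2.INTER_CUBIC))
E
python3 - <<'E'
from h import *
t=cam("top");s=cam("side")
a=cv2.resize(t["color"][150:270,195:395],None,fx=4,fy=4,interpolation=2)
cv2.imwrite("pics/t1.png",a[:,:,::-1])
crop(s,215,130,180,165,4.4-0.8,"pics/s1.png")
print("cap disc top z17..23",back(t,(336,239),21),back(s,(317,188),21)); print("tank",back(t,(236,200),58),back(s,(265,255),58))
E
```

```text
cap disc top z17..23 [[ 480.54764235 -186.12442118   21.        ]] [[ 480.74519887 -182.26563583   21.        ]]
tank [[580.31042214  86.2107743   58.        ]] [[580.24526494 105.63637561  58.        ]]
```

View pics/t1.png

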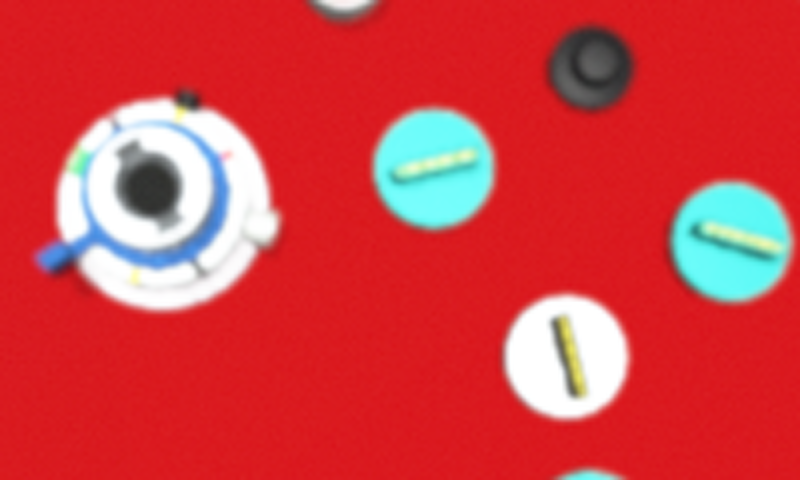

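View pics/s1.png

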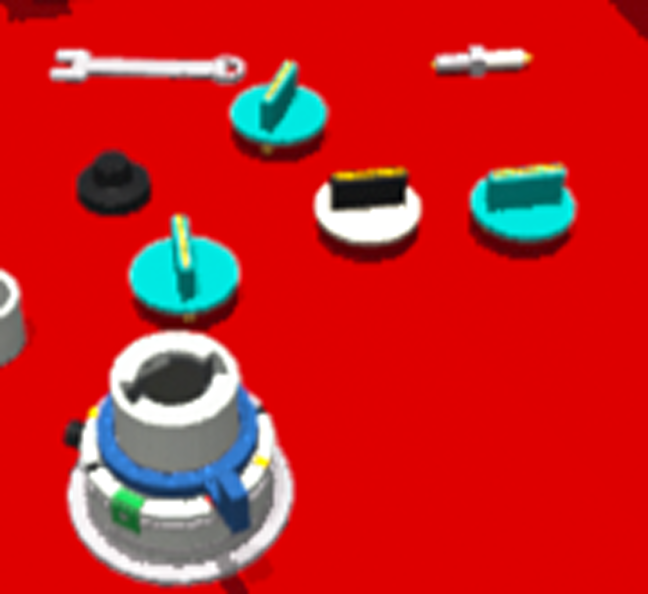

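The white cap is the one with the black bar and yellow line. Clockwise from the slot marks, the black, yellow and red marks give a tank yaw of about −18°. Next I'll refine this with a model fit.

```bash
python3 - <<'E'
from h import *
t=cam("top");s=cam("side")
crop(t,205,165,70,70,8.5,"pics/t2.png");crop(s,225,215,80,80,7.5,"pics/s2.png")
for n,i in(("t",t),("s",s)):
    hsv=cv2.cvtColor(i["color"],cv2.COLOR_RGB2HSV)
    def comps(m,roi,amin=3):
        x0,y0,x1,y1=roi; k=np.zeros_like(m);k[y0:y1,x0:x1]=m[y0:y1,x0:x1]
        c,l,st,ce=cv2.connectedComponentsWithStats(k,connectivity=8)
        return [(st[j,4],ce[j].round(1).tolist(),st[j,:4].tolist()) for j in range(1,c) if st[j,4]>=amin]
    roiT=(205,165,275,235) if n=="t" else (225,215,305,295)
    roiC=(316,218,358,262) if n=="t" else (298,168,338,205)
    for nm,lo,hi in(("yel",(20,90,120),(35,255,255)),("green",(45,60,80),(90,255,255)),("blue",(100,100,60),(125,255,255))):
        m=cv2.inRange(hsv,lo,hi); print(n,nm,"tank",comps(m,roiT),"cap",comps(m,roiC))
    m=cv2.inRange(hsv,(0,0,150),(180,90,255)); print(n,"white cap",comps(m,roiC,50))
E
```

```text
t yel tank [(np.int32(3), [239.7, 176.7], [239, 176, 2, 2])] cap [(np.int32(53), [337.3, 238.7], [334, 230, 7, 19])]
t green tank [(np.int32(18), [214.8, 190.4], [213, 188, 5, 6])] cap []
t blue tank [(np.int32(241), [233.0, 207.1], [206, 183, 46, 34])] cap []
t white cap [(np.int32(683), [335.9, 238.8], [321, 224, 31, 31])]
s yel tank [(np.int32(5), [240.6, 244.2], [240, 243, 2, 3]), (np.int32(9), [287.6, 257.9], [286, 257, 4, 3])] cap [(np.int32(34), [317.2, 178.1], [308, 177, 19, 3])]
s green tank [(np.int32(29), [265.2, 215.4], [257, 215, 17, 2]), (np.int32(90), [249.8, 270.8], [246, 265, 9, 13])] cap [(np.int32(3), [299.0, 168.0], [298, 168, 3, 1])]
s blue tank [(np.int32(536), [267.5, 259.4], [242, 237, 45, 41])] cap []
s white cap [(np.int32(262), [316.9, 190.3], [303, 181, 29, 16])]
```

View pics/t2.png

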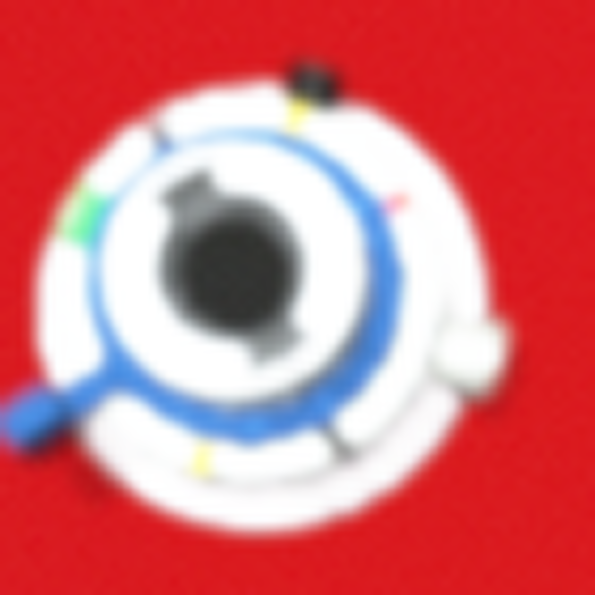

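View pics/s2.png

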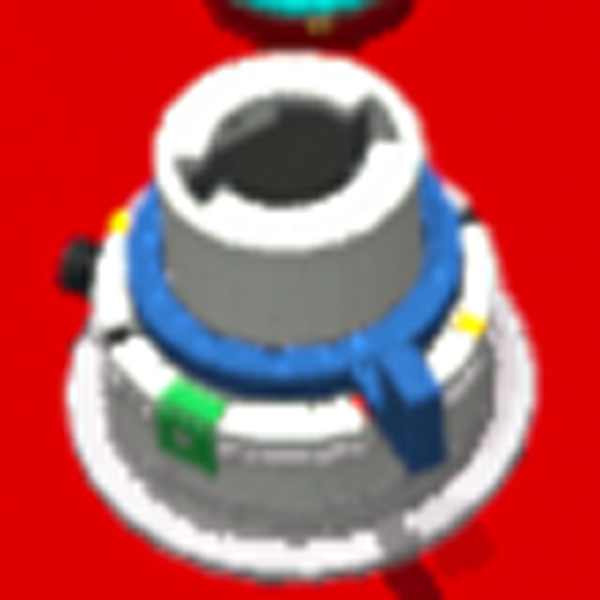

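```bash
python3 - <<'E'
from h import *
from scipy.optimize import least_squares
t=cam("top");s=cam("side")
T=lambda p:np.array(p,float)/8.5-.5+np.array([205,165]); S=lambda p:np.array(p,float)/7.5-.5+np.array([225,215])
def pol(r,a,z):return [r*np.cos(np.radians(a)),r*np.sin(np.radians(a)),z]
obs=[(t,T((298,115)),pol(55.5,0,55)),(t,T((203,460)),pol(55.5,180,55)),(t,T((338,440)),pol(55.5,225,55)),(t,T((232.5,269)),[0,0,110]),(t,T((265,305)),[0,0,6]),
(s,S((120,222)),pol(55.5,0,55)),(s,S((470,324)),pol(55.5,180,55)),(s,S((468,213)),pol(55.5,225,55)),(s,S((118,335)),pol(55.5,45,55)),(s,S((290,151)),[0,0,110])]
def X(p,m):
    c,q=np.cos(p[2]),np.sin(p[2]);return np.array([p[0]+c*m[0]-q*m[1],p[1]+q*m[0]+c*m[1],m[2]])
f=lambda p:np.concatenate([(proj(i,X(p,m))[0]-uv) for i,uv,m in obs])
r=least_squares(f,[580,90,-.3],x_scale=[1,1,.01],loss="soft_l1");print(r.x,np.degrees(r.x[2]));print(f(r.x).reshape(-1,2).round(1))
for k in(t,s):
    o=[z for z in obs if z[0] is k];g=lambda p:np.concatenate([(proj(i,X(p,m))[0]-uv) for i,uv,m in o])
    print(least_squares(g,r.x,x_scale=[1,1,.01]).x)
print("mouth",back(t,T((232.5,269)),110),back(s,S((290,151)),110))
# cap
def pts(i,roi,lo,hi):
    h=cv2.cvtColor(i["color"],cv2.COLOR_RGB2HSV);m=cv2.inRange(h,lo,hi);x0,y0,x1,y1=roi;y,x=np.nonzero(m[y0:y1,x0:x1]);return np.c_[x+x0,y+y0].astype(float)
for i,roi in((t,(316,218,358,262)),(s,(298,168,338,205))):
    y=pts(i,roi,(20,90,120),(35,255,255)); w=back(i,y,53);c=w.mean(0);u=np.linalg.svd(w-c)[2][0]
    print("bar top",c,"ang",np.degrees(np.arctan2(u[1],u[0])))
print("disc",back(t,(336.,239),22),back(s,(317,187.5),22))
E
```

```text
[ 5.85015028e+02  9.19696222e+01 -2.43646977e-01] -13.959943448264394
[[-0.2  0.4]
 [ 0.1 -0.2]
 [ 0.1 -0. ]
 [ 0.2 -0.3]
 [-0.1 -0. ]
 [ 0.9  0.5]
 [-0.   0. ]
 [-0.4  0.5]
 [ 0.2 -0.2]
 [-0.3 -0.6]]
[ 5.84960817e+02  9.20026847e+01 -2.47338864e-01]
[ 5.85149428e+02  9.18732328e+01 -2.39167804e-01]
mouth [[584.33213013  92.40144898 110.        ]] [[584.14032656  93.56489462 110.        ]]
bar top [ 480.44527362 -184.98415534   53.        ] ang -165.0015937633593
bar top [ 482.08846246 -185.91003892   53.        ] ang 14.24867450600563
disc [[ 480.5267035  -185.97662658   22.        ]] [[ 480.85248525 -183.21656694   22.        ]]
```

Tank: (585, 92), yaw −14°, and the two cameras agree within about 1 mm. Cap: (481, −185), bar at 14.6°. Tab: (530, 145), bearing 136°. I'll move above the tab with the jaws tangential to the ring.

servo_tool(increments=[{"dx":12,"dy":30,"az":1.0,"claw":-1},{"dx":12,"dy":30,"az":1.0,"claw":-1},{"dx":12,"dy":30,"az":1.0,"claw":-1},{"dx":12,"dy":30,"az":1.0,"claw":-1},{"dx":12,"dy":30,"az":1.0,"claw":-1},{"dx":12,"dy":30,"az":1.0,"claw":-1},{"dx":12,"dy":30,"az":1.0,"claw":-1},{"dx":12,"dy":30,"az":1.0,"claw":-1}])

```text
invalid input at $.increments[0]: expected keys dx, dy, dz, ax, ay, az, claw
```

servo_tool(increments=[{"dx":12,"dy":30,"az":1.0,"claw":-1},{"dx":12,"dy":30,"az":1.0,"claw":-1},{"dx":12,"dy":30,"az":1.0,"claw":-1},{"dx":12,"dy":30,"az":1.0,"claw":-1},{"dx":12,"dy":30,"az":1.0,"claw":-1},{"dx":12,"dy":30,"az":1.0,"claw":-1},{"dx":12,"dy":30,"az":1.0,"claw":-1},{"dx":12,"dy":30,"az":1.0,"claw":-1}])

```text
invalid input at $.increments[0]: expected keys dx, dy, dz, ax, ay, az, claw
```

servo_tool(increments=[{"dx":5.8,"dy":15.2,"claw":-1},{"dx":5.8,"dy":15.2,"claw":-1},{"dx":5.8,"dy":15.2,"claw":-1},{"dx":5.8,"dy":15.2,"claw":-1},{"dx":5.8,"dy":15.2,"claw":-1},{"dx":5.8,"dy":15.2,"dz":-3,"claw":-1},{"dx":5.8,"dy":15.2,"dz":-6,"claw":-1},{"dx":5.8,"dy":15.2,"dz":-8,"claw":-1}])

```text
invalid input at $.increments[0]: expected keys dx, dy, dz, ax, ay, az, claw
```

servo_tool(increments=[{"dx":3,"dy":4,"dz":0,"ax":0,"ay":0,"az":0.12,"claw":-1},{"dx":12,"dy":30,"dz":0,"ax":0,"ay":0,"az":1.0,"claw":-1},{"dx":12,"dy":30,"dz":0,"ax":0,"ay":0,"az":1.0,"claw":-1},{"dx":12,"dy":30,"dz":0,"ax":0,"ay":0,"az":1.0,"claw":-1},{"dx":12,"dy":30,"dz":0,"ax":0,"ay":0,"az":1.0,"claw":-1},{"dx":12,"dy":30,"dz":0,"ax":0,"ay":0,"az":1.0,"claw":-1},{"dx":12,"dy":30,"dz":0,"ax":0,"ay":0,"az":1.0,"claw":-1},{"dx":12,"dy":30,"dz":0,"ax":0,"ay":0,"az":1.0,"claw":-1}])

```text
clock: 1.07
eef_pos: [352.7, -304.1, 231.7]
tool_rot: [-1.57, 0.0, -1.774]
force: [0.2, 0.1, -0.1]
width: 85.3
```

servo_tool(increments=[{"dx":12,"dy":30,"dz":0,"ax":0,"ay":0,"az":1.0,"claw":-1},{"dx":12,"dy":30,"dz":0,"ax":0,"ay":0,"az":1.0,"claw":-1},{"dx":12,"dy":30,"dz":0,"ax":0,"ay":0,"az":1.0,"claw":-1},{"dx":12,"dy":30,"dz":0,"ax":0,"ay":0,"az":1.0,"claw":-1},{"dx":12,"dy":30,"dz":0,"ax":0,"ay":0,"az":1.0,"claw":-1},{"dx":12,"dy":30,"dz":0,"ax":0,"ay":0,"az":1.0,"claw":-1},{"dx":12,"dy":30,"dz":0,"ax":0,"ay":0,"az":1.0,"claw":-1},{"dx":12,"dy":30,"dz":0,"ax":0,"ay":0,"az":1.0,"claw":-1}])

```text
clock: 1.73
eef_pos: [473.1, -3.6, 231.9]
tool_rot: [-1.568, -0.001, -0.773]
force: [0.0, -0.2, 0.2]
width: 85.6
```

servo_tool(increments=[{"dx":5.8,"dy":15.2,"dz":0,"ax":0,"ay":0,"az":0,"claw":-1},{"dx":5.8,"dy":15.2,"dz":0,"ax":0,"ay":0,"az":0,"claw":-1},{"dx":5.8,"dy":15.2,"dz":0,"ax":0,"ay":0,"az":0,"claw":-1},{"dx":5.8,"dy":15.2,"dz":0,"ax":0,"ay":0,"az":0,"claw":-1},{"dx":5.8,"dy":15.2,"dz":-2,"ax":0,"ay":0,"az":0,"claw":-1},{"dx":5.8,"dy":15.2,"dz":-5,"ax":0,"ay":0,"az":0,"claw":-1},{"dx":5.8,"dy":15.2,"dz":-8,"ax":0,"ay":0,"az":0,"claw":-1},{"dx":5.8,"dy":15.2,"dz":-9,"ax":0,"ay":0,"az":0,"claw":-1}])

```text
clock: 2.4
eef_pos: [527.7, 143.8, 137.9]
tool_rot: [-1.576, 0.002, -0.781]
force: [-0.8, -1.0, 0.9]
width: 85.4
```

```bash
python3 - <<'E'
from h import *
r=read_state();print(r["eef_pos"],r["tool_rot"],r["qpos"].round(3))
t=cam("top");s=cam("side");crop(t,165,125,120,120,5,"pics/t3.png");crop(s,190,140,150,150,4,"pics/s3.png")
E
```

```text
[527.70972078 143.80731481 137.86478568] [-1.57629009  0.00242974 -0.78136875] [-0.002  0.652 -0.485  1.883  0.442  0.721  0.047]
```

View pics/s3.png

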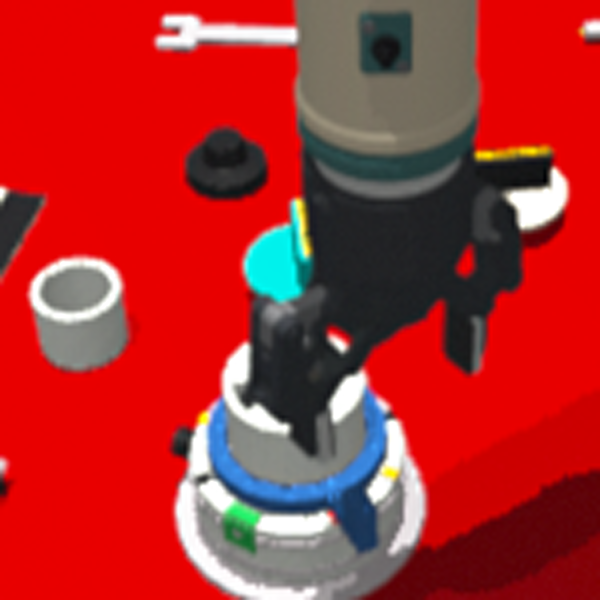

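View pics/t3.png

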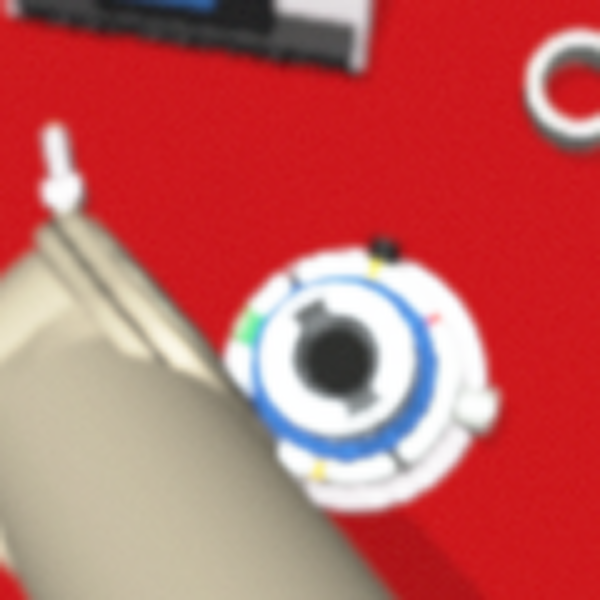

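servo_tool(increments=[{"dx":0,"dy":0,"dz":-3,"ax":0,"ay":0,"az":0,"claw":-1},{"dx":0,"dy":0,"dz":-6,"ax":0,"ay":0,"az":0,"claw":-1},{"dx":0,"dy":0,"dz":-7.3,"ax":0,"ay":0,"az":0,"claw":-1},{"dx":0,"dy":0,"dz":-7.3,"ax":0,"ay":0,"az":0,"claw":-1},{"dx":0,"dy":0,"dz":-7.3,"ax":0,"ay":0,"az":0,"claw":0},{"dx":0,"dy":0,"dz":-7.3,"ax":0,"ay":0,"az":0,"claw":1},{"dx":0,"dy":0,"dz":-7.3,"ax":0,"ay":0,"az":0,"claw":1},{"dx":0,"dy":0,"dz":-7.3,"ax":0,"ay":0,"az":0,"claw":1}])

```text
clock: 3.17
eef_pos: [531.3, 145.4, 70.0]
tool_rot: [-1.567, -0.001, -0.782]
force: [0.0, 1.5, 0.7]
width: 39.0
```

servo_tool(increments=[{"dx":0,"dy":0,"dz":0,"ax":0,"ay":0,"az":0,"claw":1},{"dx":0,"dy":0,"dz":0,"ax":0,"ay":0,"az":0,"claw":1},{"dx":0,"dy":0,"dz":0,"ax":0,"ay":0,"az":0,"claw":1},{"dx":0,"dy":0,"dz":0,"ax":0,"ay":0,"az":0,"claw":1}])

```text
clock: 3.5
eef_pos: [531.0, 145.9, 69.4]
tool_rot: [-1.568, -0.001, -0.781]
force: [0.2, 1.1, 6.5]
width: 11.0
```

```bash
python3 - <<'E'
from h import *
r=read_state();print(r["eef_pos"],r["tool_rot"],r["width"],r["force"])
s=cam("side");crop(s,190,140,150,150,4,"pics/s4.png")
E
```

```text
[531.04441183 145.85067553  69.43495293] [-1.56777706e+00 -8.76986903e-04 -7.80604129e-01] 11.001324348929566 [0.15751298 1.10970629 6.46831107]
```

View pics/s4.png

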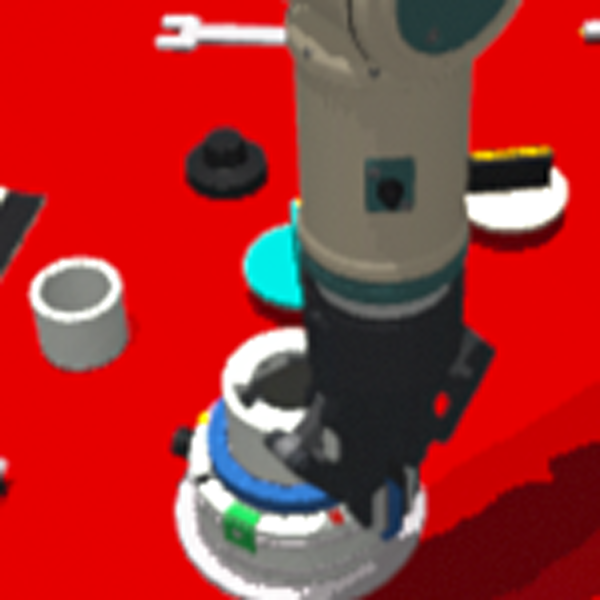

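```bash
python3 -c "
import numpy as np
r=7.63
for a0,n in((np.radians(135.3),8),(np.radians(135.3)-.8,5)):
  for k in range(1,n+1):
    d=min(.1*k,.42 if n==5 else 9)
    print(k,d,np.round([r*(np.cos(a0-d)-np.cos(a0)),r*(np.sin(a0-d)-np.sin(a0))],2))
"
```

```text
1 0.1 [0.56 0.51]
2 0.2 [1.17 0.97]
3 0.30000000000000004 [1.83 1.36]
4 0.4 [2.52 1.69]
5 0.5 [3.24 1.94]
6 0.6000000000000001 [3.98 2.12]
7 0.7000000000000001 [4.73 2.23]
8 0.8 [5.49 2.26]
1 0.1 [ 0.76 -0.05]
2 0.2 [ 1.51 -0.17]
3 0.30000000000000004 [ 2.25 -0.36]
4 0.4 [ 2.97 -0.63]
5 0.42 [ 3.1  -0.69]
```

servo_tool(increments=[{"dx":0.56,"dy":0.51,"dz":0,"ax":0,"ay":0,"az":-0.1,"claw":1},{"dx":1.17,"dy":0.97,"dz":0,"ax":0,"ay":0,"az":-0.2,"claw":1},{"dx":1.83,"dy":1.36,"dz":0,"ax":0,"ay":0,"az":-0.3,"claw":1},{"dx":2.52,"dy":1.69,"dz":0,"ax":0,"ay":0,"az":-0.4,"claw":1},{"dx":3.24,"dy":1.94,"dz":0,"ax":0,"ay":0,"az":-0.5,"claw":1},{"dx":3.98,"dy":2.12,"dz":0,"ax":0,"ay":0,"az":-0.6,"claw":1},{"dx":4.73,"dy":2.23,"dz":0,"ax":0,"ay":0,"az":-0.7,"claw":1},{"dx":5.49,"dy":2.26,"dz":0,"ax":0,"ay":0,"az":-0.8,"claw":1}])

```text
clock: 4.22
eef_pos: [586.2, 168.9, 69.5]
tool_rot: [-1.568, 0.002, -1.585]
force: [1.5, 2.0, 3.8]
width: 10.2
```

servo_tool(increments=[{"dx":0.76,"dy":-0.05,"dz":0,"ax":0,"ay":0,"az":-0.1,"claw":1},{"dx":1.51,"dy":-0.17,"dz":0,"ax":0,"ay":0,"az":-0.2,"claw":1},{"dx":2.25,"dy":-0.36,"dz":0,"ax":0,"ay":0,"az":-0.3,"claw":1},{"dx":2.97,"dy":-0.63,"dz":0,"ax":0,"ay":0,"az":-0.4,"claw":1},{"dx":3.1,"dy":-0.69,"dz":0,"ax":0,"ay":0,"az":-0.42,"claw":1},{"dx":3.1,"dy":-0.69,"dz":0,"ax":0,"ay":0,"az":-0.42,"claw":1},{"dx":3.1,"dy":-0.69,"dz":0,"ax":0,"ay":0,"az":-0.42,"claw":1}])

```text
clock: 4.8
eef_pos: [617.4, 162.1, 69.5]
tool_rot: [-1.568, 0.004, -2.0]
force: [3.0, 3.4, 5.2]
width: 10.9
```

```bash
python3 - <<'E'
from h import *
r=read_state();p=r["eef_pos"];print(p,r["tool_rot"],r["width"],r["force"],r["qpos"].round(2));d=p[:2]-[585,92];print(np.hypot(*d),np.degrees(np.arctan2(d[1],d[0])))
s=cam("side");crop(s,190,140,150,150,4,"pics/s5.png")
E
```

```text
[617.37905682 162.05323442  69.47407619] [-1.56832794  0.00359385 -1.99969519] 10.911964238417768 [3.03307499 3.42675724 5.16208661] [-0.24  0.81 -0.11  1.68  0.12  0.66 -0.84]
77.17421183668635 65.1933156135103
```

View pics/s5.png

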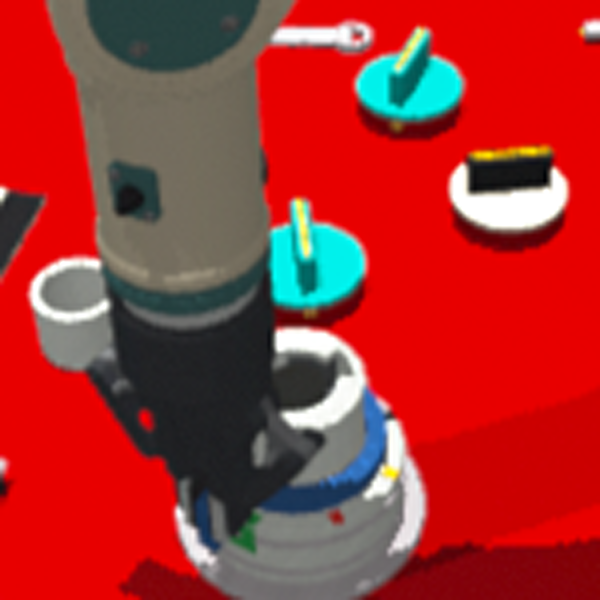

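servo_tool(increments=[{"dx":0,"dy":0,"dz":0,"ax":0,"ay":0,"az":0,"claw":-1},{"dx":0,"dy":0,"dz":0,"ax":0,"ay":0,"az":0,"claw":-1},{"dx":0,"dy":0,"dz":0,"ax":0,"ay":0,"az":0,"claw":-1},{"dx":0,"dy":0,"dz":0,"ax":0,"ay":0,"az":0,"claw":-1},{"dx":0,"dy":0,"dz":4,"ax":0,"ay":0,"az":0,"claw":-1},{"dx":0,"dy":0,"dz":8,"ax":0,"ay":0,"az":0,"claw":-1},{"dx":0,"dy":0,"dz":12,"ax":0,"ay":0,"az":0,"claw":-1},{"dx":0,"dy":0,"dz":13,"ax":0,"ay":0,"az":0,"claw":-1}])

```text
clock: 5.52
eef_pos: [618.9, 161.1, 204.5]
tool_rot: [-1.564, 0.006, -2.002]
force: [0.9, 1.1, -0.8]
width: 85.7
```

servo_tool(increments=[{"dx":-1.3,"dy":-3.5,"dz":0,"ax":0,"ay":0,"az":-0.1,"claw":-1},{"dx":-2.7,"dy":-7,"dz":0,"ax":0,"ay":0,"az":-0.2,"claw":-1},{"dx":-4.0,"dy":-10.5,"dz":0,"ax":0,"ay":0,"az":-0.3,"claw":-1},{"dx":-5.4,"dy":-14,"dz":0,"ax":0,"ay":0,"az":-0.4,"claw":-1},{"dx":-6.7,"dy":-17.5,"dz":0,"ax":0,"ay":0,"az":-0.5,"claw":-1},{"dx":-8.1,"dy":-21,"dz":0,"ax":0,"ay":0,"az":-0.6,"claw":-1},{"dx":-9.4,"dy":-24.5,"dz":0,"ax":0,"ay":0,"az":-0.7,"claw":-1},{"dx":-10.7,"dy":-28,"dz":0,"ax":0,"ay":0,"az":-0.8,"claw":-1}])

```text
clock: 6.18
eef_pos: [507.3, -121.2, 198.1]
tool_rot: [-1.571, -0.001, -2.807]
force: [0.3, -0.0, -0.3]
width: 85.1
```

```bash
python3 - <<'E'
from h import *
r=read_state();p=r["eef_pos"];print(p,r["tool_rot"],r["width"],r["force"])
s=cam("side");t=cam("top");crop(s,215,140,150,150,4,"pics/s6.png");crop(t,205,165,70,70,8.5,"pics/t6.png")
E
```

```text
[ 507.2844035  -121.16025451  198.13968837] [-1.57107675e+00 -8.36978072e-04 -2.80671784e+00] 85.06661578999415 [ 0.32478861 -0.03283418 -0.26785486]
```

View pics/s6.png

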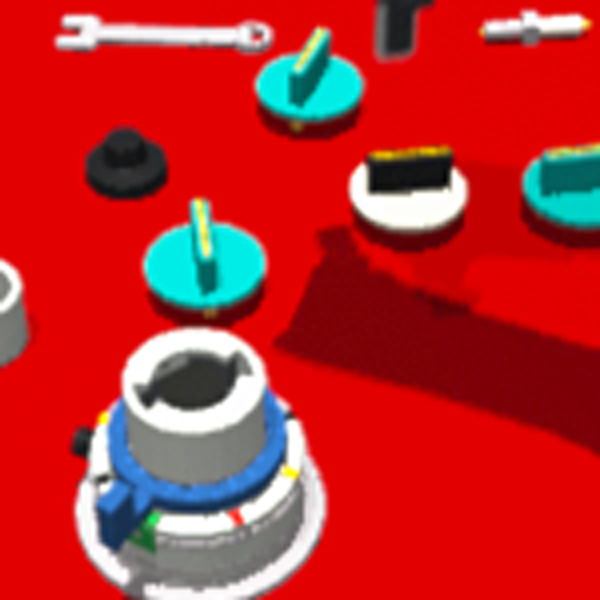

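View pics/t6.png

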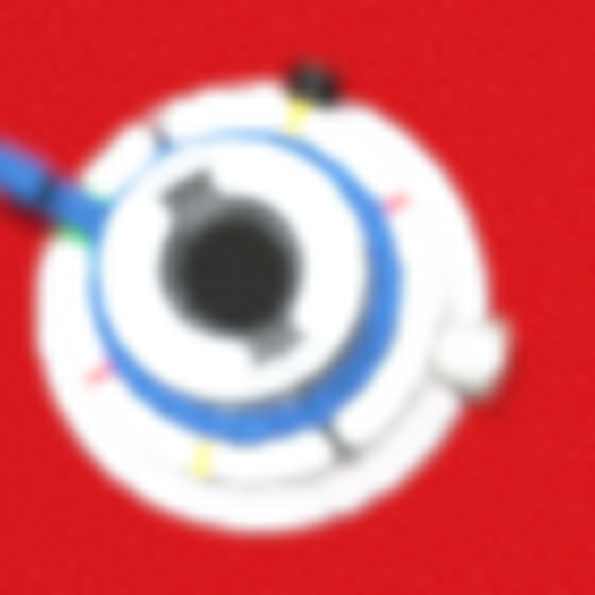

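servo_tool(increments=[{"dx":-1.5,"dy":-3.5,"dz":-1,"ax":0,"ay":0,"az":-0.08,"claw":-1},{"dx":-2.7,"dy":-6.4,"dz":-4,"ax":0,"ay":0,"az":-0.08,"claw":-1},{"dx":-2.7,"dy":-6.4,"dz":-8,"ax":0,"ay":0,"az":-0.08,"claw":-1},{"dx":-2.7,"dy":-6.4,"dz":-10,"ax":0,"ay":0,"az":-0.08,"claw":-1},{"dx":-2.7,"dy":-6.4,"dz":-10,"ax":0,"ay":0,"az":-0.08,"claw":-1},{"dx":-2.7,"dy":-6.4,"dz":-10,"ax":0,"ay":0,"az":-0.08,"claw":-1}])

```text
clock: 6.78
eef_pos: [481.1, -183.0, 97.6]
tool_rot: [-1.573, -0.002, -2.881]
force: [-0.2, 0.4, 0.6]
width: 85.2
```

```bash
python3 - <<'E'
from h import *
r=read_state();p=r["eef_pos"];print(p,r["tool_rot"],r["width"],r["force"])
s=cam("side");print(proj(s,[481,-185,53]));crop(s,265,110,100,100,6,"pics/s7.png")
E
```

```text
[ 481.0651963  -182.96245004   97.57705089] [-1.57260712e+00 -2.29105477e-03 -2.88120589e+00] 85.23923845561355 [-0.23336963  0.3889739   0.55609767]
[[317.56455765 178.2932608 ]]
```

View pics/s7.png

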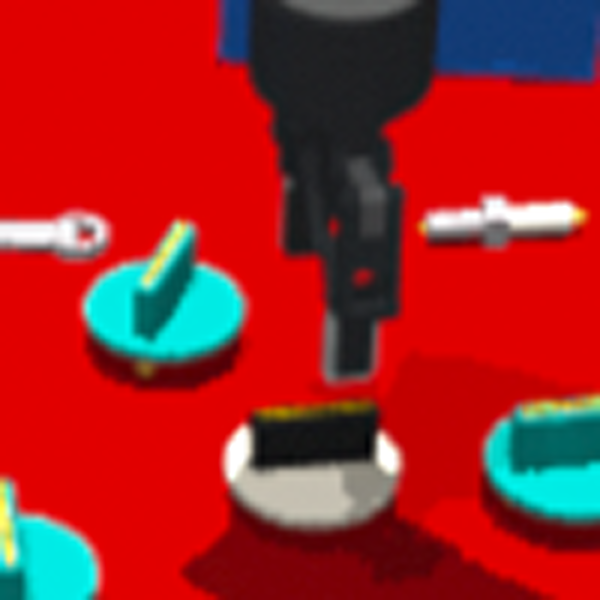

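```bash
python3 - <<'E'
from h import *
p=read_state()["eef_pos"];s=cam("side")
j=np.array([np.cos(np.radians(-75.1)),np.sin(np.radians(-75.1)),0])
for q in(p,p+13*np.array([0,0,1])+48*j,p+13*np.array([0,0,1])-48*j,[481,-185,53]): print((proj(s,q)[0]-[265,110]+.5)*6)
E
```

```text
[320.49281513 333.31215412]
[300.53012285 246.70550962]
[345.04746254 375.9843064 ]
[318.38734592 412.75956477]
```

servo_tool(increments=[{"dx":0,"dy":-0.2,"dz":-2,"ax":0,"ay":0,"az":-0.005,"claw":-1},{"dx":0,"dy":-0.2,"dz":-4.5,"ax":0,"ay":0,"az":-0.005,"claw":-1},{"dx":0,"dy":-0.2,"dz":-6.9,"ax":0,"ay":0,"az":-0.005,"claw":-1},{"dx":0,"dy":-0.2,"dz":-6.9,"ax":0,"ay":0,"az":-0.005,"claw":0},{"dx":0,"dy":-0.2,"dz":-6.9,"ax":0,"ay":0,"az":-0.005,"claw":1},{"dx":0,"dy":-0.2,"dz":-6.9,"ax":0,"ay":0,"az":-0.005,"claw":1},{"dx":0,"dy":-0.2,"dz":-6.9,"ax":0,"ay":0,"az":-0.005,"claw":1},{"dx":0,"dy":-0.2,"dz":-6.9,"ax":0,"ay":0,"az":-0.005,"claw":1}])

```text
clock: 7.55
eef_pos: [483.0, -185.8, 31.0]
tool_rot: [-1.569, 0.003, -2.887]
force: [0.3, -0.3, 0.2]
width: 25.9
```

servo_tool(increments=[{"dx":0,"dy":0,"dz":0,"ax":0,"ay":0,"az":0,"claw":1},{"dx":0,"dy":0,"dz":0,"ax":0,"ay":0,"az":0,"claw":1},{"dx":0,"dy":0,"dz":0,"ax":0,"ay":0,"az":0,"claw":1},{"dx":0,"dy":0,"dz":0,"ax":0,"ay":0,"az":0,"claw":1}])

```text
clock: 7.88
eef_pos: [482.7, -185.8, 30.5]
tool_rot: [-1.57, 0.002, -2.887]
force: [0.4, 0.2, 7.4]
width: 10.7
```

```bash
python3 - <<'E'
from h import *
r=read_state();p=r["eef_pos"];print(p,r["tool_rot"],r["width"],r["force"])
s=cam("side");crop(s,265,110,100,100,6,"pics/s8.png")
E
```

```text
[ 482.67379589 -185.83951472   30.49543171] [-1.56969531e+00  1.83652871e-03 -2.88689420e+00] 10.730663770469642 [0.43421465 0.20921357 7.41910075]
```

View pics/s8.png

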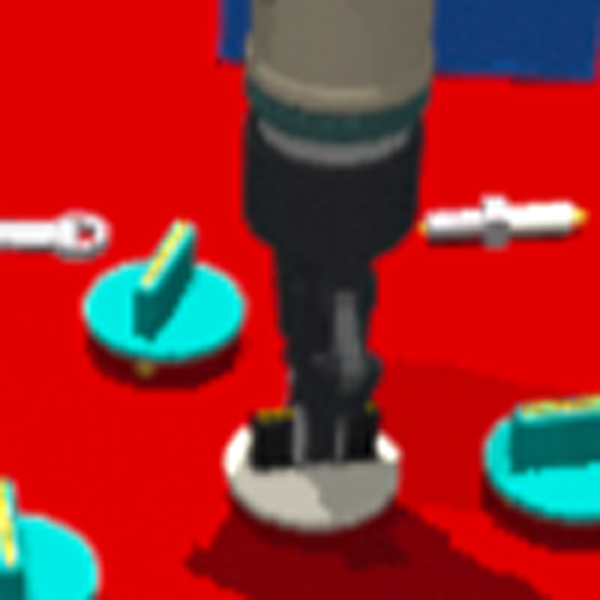

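The grip holds, but sits high on the bar (tips at 30 mm). I'll regrip 4 mm lower.

servo_tool(increments=[{"dx":0,"dy":0,"dz":0,"ax":0,"ay":0,"az":0,"claw":0},{"dx":0,"dy":0,"dz":0,"ax":0,"ay":0,"az":0,"claw":0},{"dx":0,"dy":0,"dz":0,"ax":0,"ay":0,"az":0,"claw":0},{"dx":-0.12,"dy":0,"dz":-0.45,"ax":0,"ay":0,"az":0.01,"claw":0},{"dx":-0.12,"dy":0,"dz":-0.45,"ax":0,"ay":0,"az":0.01,"claw":1},{"dx":-0.12,"dy":0,"dz":-0.45,"ax":0,"ay":0,"az":0.01,"claw":1},{"dx":-0.12,"dy":0,"dz":-0.45,"ax":0,"ay":0,"az":0.01,"claw":1},{"dx":-0.12,"dy":0,"dz":-0.45,"ax":0,"ay":0,"az":0.01,"claw":1}])

```text
clock: 8.6
eef_pos: [480.5, -185.5, 24.6]
tool_rot: [-1.571, -0.0, -2.877]
force: [-1.2, 0.2, -1.4]
width: 11.0
```

servo_tool(increments=[{"dx":0,"dy":0,"dz":0,"ax":0,"ay":0,"az":0,"claw":1},{"dx":0,"dy":0,"dz":0,"ax":0,"ay":0,"az":0,"claw":1},{"dx":0,"dy":0,"dz":0,"ax":0,"ay":0,"az":0,"claw":1}])

```text
clock: 8.85
eef_pos: [480.5, -185.5, 24.8]
tool_rot: [-1.571, -0.0, -2.877]
force: [1.0, 0.2, -1.7]
width: 11.1
```

servo_tool(increments=[{"dx":0,"dy":0,"dz":2,"ax":0,"ay":0,"az":0,"claw":1},{"dx":0,"dy":0,"dz":5,"ax":0,"ay":0,"az":0,"claw":1},{"dx":0,"dy":0,"dz":8,"ax":0,"ay":0,"az":0,"claw":1},{"dx":0,"dy":0,"dz":12,"ax":0,"ay":0,"az":0,"claw":1},{"dx":0,"dy":0,"dz":15,"ax":0,"ay":0,"az":0,"claw":1},{"dx":0,"dy":0,"dz":15,"ax":0,"ay":0,"az":0,"claw":1},{"dx":0,"dy":0,"dz":15,"ax":0,"ay":0,"az":0,"claw":1}])

```text
clock: 9.43
eef_pos: [481.7, -185.8, 176.5]
tool_rot: [-1.569, 0.004, -2.877]
force: [-0.0, -0.3, -1.4]
width: 10.9
```

```bash
python3 - <<'E'
from h import *
r=read_state();p=r["eef_pos"];print(p,r["tool_rot"],r["width"],r["force"],r["qpos"].round(2))
s=cam("side");crop(s,265,80,100,100,6,"pics/s9.png")
print((proj(s,p)[0]-[265,80]+.5)*6)
E
```

```text
[ 481.66104718 -185.83094612  176.47590934] [-1.56863436  0.00352057 -2.87674808] 10.905087837907637 [-0.00298569 -0.31932307 -1.42984262] [ 0.24  0.51  0.1   1.95 -0.08  0.67 -0.91]
[332.20380209 359.58916237]
```

View pics/s9.png

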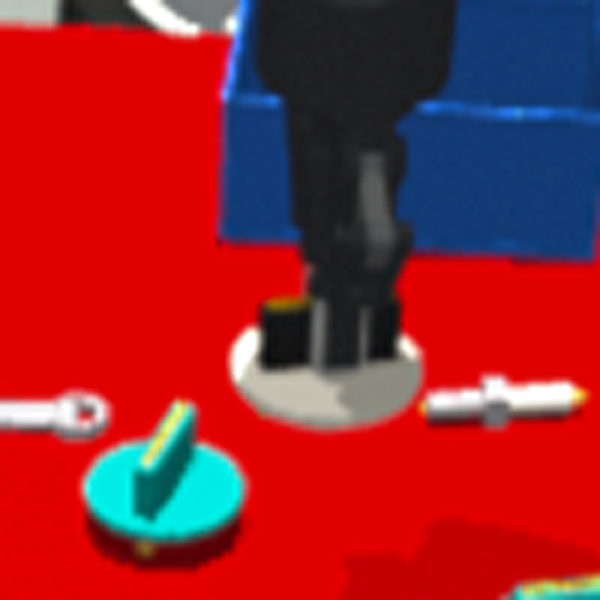

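The cap is held level, about 2 mm off the TCP along the bar. I'll carry it above the neck with the bar turned to the slot line at 31°.

servo_tool(increments=[{"dx":1.0,"dy":2.7,"dz":0.2,"ax":0,"ay":0,"az":0.03,"claw":1},{"dx":2.3,"dy":6.2,"dz":0.4,"ax":0,"ay":0,"az":0.07,"claw":1},{"dx":3.7,"dy":10,"dz":0.4,"ax":0,"ay":0,"az":0.11,"claw":1},{"dx":5.0,"dy":13.8,"dz":0.4,"ax":0,"ay":0,"az":0.15,"claw":1},{"dx":6.4,"dy":17.6,"dz":0.4,"ax":0,"ay":0,"az":0.19,"claw":1},{"dx":7.8,"dy":21.4,"dz":0.4,"ax":0,"ay":0,"az":0.23,"claw":1},{"dx":9.2,"dy":25.2,"dz":0.4,"ax":0,"ay":0,"az":0.26,"claw":1},{"dx":10.1,"dy":27.7,"dz":0.4,"ax":0,"ay":0,"az":0.277,"claw":1}])

```text
clock: 10.15
eef_pos: [581.1, 96.7, 176.4]
tool_rot: [-1.574, -0.002, -2.594]
force: [0.5, 0.2, -0.7]
width: 10.7
```

servo_tool(increments=[{"dx":0,"dy":0,"dz":-0.5,"ax":0,"ay":0,"az":0,"claw":1},{"dx":0,"dy":0,"dz":-1.5,"ax":0,"ay":0,"az":0,"claw":1},{"dx":0,"dy":0,"dz":-2.5,"ax":0,"ay":0,"az":0,"claw":1},{"dx":0,"dy":0,"dz":-2.5,"ax":0,"ay":0,"az":0,"claw":1},{"dx":0,"dy":0,"dz":-2.5,"ax":0,"ay":0,"az":0,"claw":1}])

```text
clock: 10.57
eef_pos: [580.1, 89.3, 152.1]
tool_rot: [-1.571, -0.004, -2.603]
force: [0.4, -1.2, -1.9]
width: 11.1
```

```bash
python3 - <<'E'
from h import *
r=read_state();p=r["eef_pos"];print(p,r["tool_rot"],r["width"],r["force"],r["qpos"].round(2))
s=cam("side");t=cam("top");crop(s,215,180,100,100,6,"pics/s10.png");crop(t,195,155,90,90,6.6,"pics/t10.png")
print((proj(s,p)[0]-[215,180]+.5)*6,(proj(t,p)[0]-[195,155]+.5)*6.6)
E
```

```text
[580.14237652  89.31745936 152.08317687] [-1.5714042  -0.00411158 -2.60255729] 11.051423577796315 [ 0.42154077 -1.15008533 -1.92165269] [-0.23  0.64  0.04  1.77 -0.04  0.74 -1.2 ]
[300.46968686 238.95913793] [243.86198492 272.70345512]
```

View pics/s10.png

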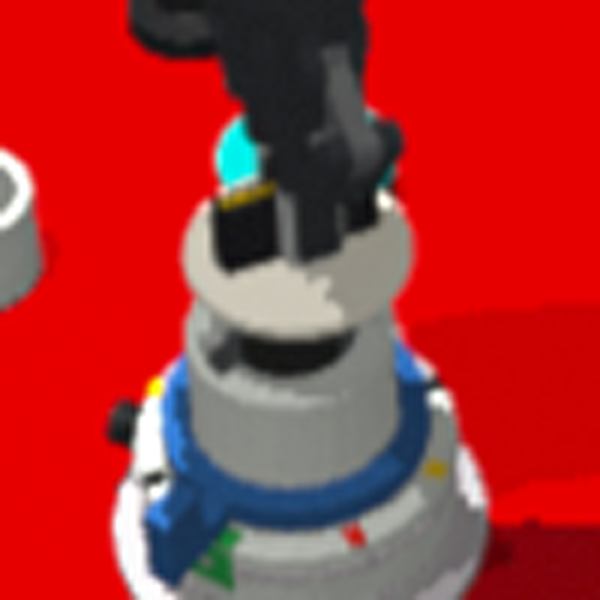

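View pics/t10.png

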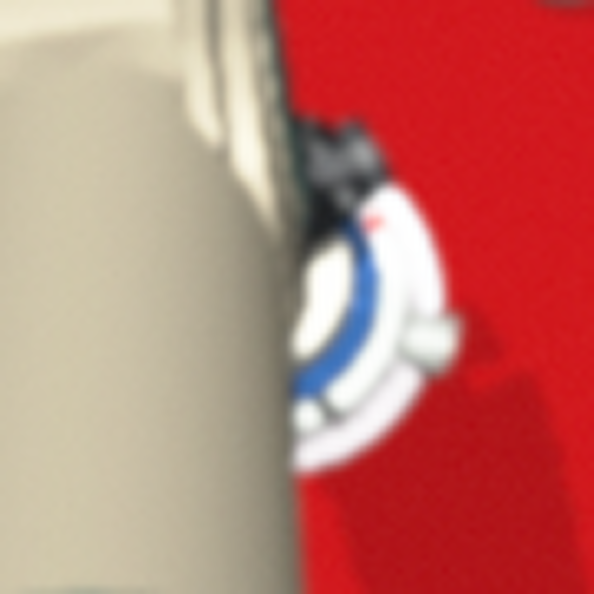

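```bash
python3 - <<'E'
from h import *
from scipy.optimize import least_squares
s=cam("side");a=np.linspace(0,2*np.pi,721)
def ext(c,r,z0,z1):
    P=np.vstack([proj(s,np.c_[c[0]+r*np.cos(a),c[1]+r*np.sin(a),0*a+z]) for z in(z0,z1)]);return np.array([P[:,0].min(),P[:,0].max(),P[:,1].min(),P[:,1].max()])
o=np.array([182,412,335.])/6-.5+[215,215,180]
p=read_state()["eef_pos"];z=p[2]-24.7
f=lambda c:ext(c,40,z+17,z+23)[[0,1,3]]-o
r=least_squares(f,p[:2]);print("cap",r.x,r.x-p[:2],f(r.x))
o2=np.array([155,425,50])/7.5-.5+[225,225,215]
g=lambda c:ext(c,37.5,110,110)[[0,1,2]]-o2
q=least_squares(g,[585,92]);print("mouth",q.x,g(q.x))
# edges by intensity profile
hsv=cv2.cvtColor(s["color"],cv2.COLOR_RGB2HSV)
for row in (220,222,224,226): 
    sat=hsv[row,235:295,1];print(row,[235+i for i in range(60) if sat[i]<120][:1],[235+i for i in range(60) if sat[i]<120][-1:])
print(ext(r.x,40,z+17,z+23))
E
```

```text
cap [581.25709085  89.66522813] [-0.5217467  -0.76376807] [-0.13677811  0.13778372 -0.01280815]
mouth [584.63322652  90.16132758] [ 0.51164266 -0.51277995  0.04784028]
220 [245] [282]
222 [245] [282]
224 [245] [281]
226 [245] [281]
[244.69655522 283.30445039 206.31161846 235.32052519]
```

servo_tool(increments=[{"dx":0.2,"dy":0.1,"dz":0,"ax":0,"ay":0,"az":0,"claw":1},{"dx":0.2,"dy":0.1,"dz":0,"ax":0,"ay":0,"az":0,"claw":1},{"dx":0.2,"dy":0.1,"dz":0,"ax":0,"ay":0,"az":0,"claw":1},{"dx":0.2,"dy":0.1,"dz":0,"ax":0,"ay":0,"az":0,"claw":1},{"dx":0.2,"dy":0.1,"dz":0,"ax":0,"ay":0,"az":0,"claw":1}])

```text
clock: 11.13
eef_pos: [583.6, 92.5, 154.0]
tool_rot: [-1.571, 0.0, -2.6]
force: [-0.2, -0.5, -1.2]
width: 11.2
```

```bash
python3 - <<'E'
from h import *
from scipy.optimize import least_squares
s=cam("side");p=read_state()["eef_pos"];print(p,read_state()["tool_rot"]);a=np.linspace(0,2*np.pi,721)
img=s["color"][200:300,225:325].copy();k=6
big=cv2.resize(img,None,fx=k,fy=k,interpolation=cv2.INTER_CUBIC)
def draw(c,r,z,col,off=0):
    P=(proj(s,np.c_[c[0]+r*np.cos(a),c[1]+r*np.sin(a),0*a+z])-[225,200]+.5)*k
    cv2.polylines(big,[P.round().astype(np.int32)],True,col,1)
z=p[2]-24.7
for zz in(z+17,z+23):draw(p[:2],40,zz,(0,0,255))
draw((585,92),37.5,110,(255,0,255));draw((585,92),50,69,(0,255,255));draw((585,92),72,0,(0,255,0))
# bar top rectangle
b=-2.60255729;u=np.array([np.cos(b),np.sin(b)]);v=np.array([-u[1],u[0]])
Q=np.array([[*(p[:2]+30*sx*u+6*sy*v),z+53] for sx,sy in((1,1),(1,-1),(-1,-1),(-1,1))])
cv2.polylines(big,[((proj(s,Q)-[225,200]+.5)*k).round().astype(np.int32)],True,(255,0,0),1)
cv2.imwrite("pics/s11.png",big[:,:,::-1])
E
```

```text
[583.60187525  92.50822737 153.90875127] [-1.57077095e+00  1.30666147e-04 -2.59973274e+00]
```

View pics/s11.png

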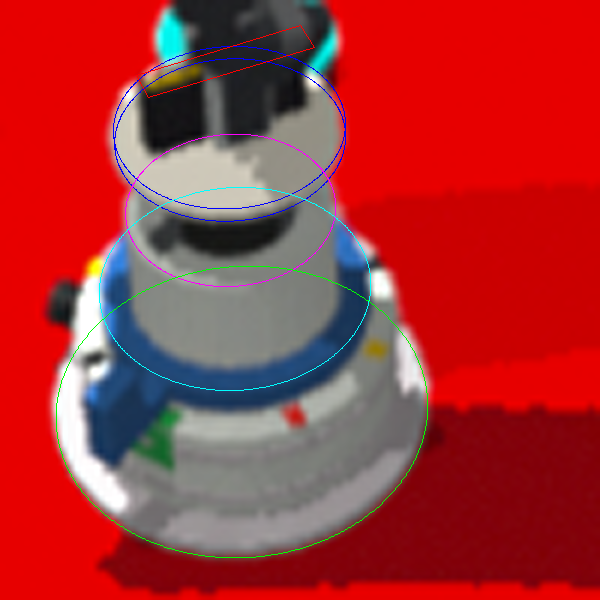

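The overlay of the model on the side picture matches. The magenta neck rim at (230,210) and the blue cap disc at (229,130) agree with the image within about 1 mm, and the bar is on the slot line. Now the descent.

servo_tool(increments=[{"dx":0.05,"dy":0,"dz":-0.6,"ax":0,"ay":0,"az":0,"claw":1},{"dx":0.05,"dy":0,"dz":-1.2,"ax":0,"ay":0,"az":0,"claw":1},{"dx":0.05,"dy":0,"dz":-1.7,"ax":0,"ay":0,"az":0,"claw":1},{"dx":0.05,"dy":0,"dz":-2.1,"ax":0,"ay":0,"az":0,"claw":1},{"dx":0.05,"dy":0,"dz":-2.4,"ax":0,"ay":0,"az":0,"claw":1},{"dx":0.05,"dy":0,"dz":-2.6,"ax":0,"ay":0,"az":0,"claw":1},{"dx":0.05,"dy":0,"dz":-2.6,"ax":0,"ay":0,"az":0,"claw":1}])

```text
clock: 11.77
eef_pos: [583.7, 92.4, 127.4]
tool_rot: [-1.571, -0.001, -2.6]
force: [-0.6, -0.4, 1.3]
width: 11.3
```

servo_tool(increments=[{"dx":0.05,"dy":0,"dz":-0.4,"ax":0,"ay":0,"az":0,"claw":1},{"dx":0.05,"dy":0,"dz":-0.7,"ax":0,"ay":0,"az":0,"claw":1},{"dx":0.05,"dy":0,"dz":-0.9,"ax":0,"ay":0,"az":0,"claw":1},{"dx":0.05,"dy":0,"dz":-1.0,"ax":0,"ay":0,"az":0,"claw":1},{"dx":0.05,"dy":0,"dz":-1.0,"ax":0,"ay":0,"az":0,"claw":1}])

```text
clock: 12.18
eef_pos: [584.8, 92.5, 118.0]
tool_rot: [-1.571, 0.0, -2.6]
force: [-1.2, -0.6, 5.4]
width: 11.2
```

servo_tool(increments=[{"dx":0,"dy":0,"dz":-0.15,"ax":0,"ay":0,"az":0,"claw":1},{"dx":0,"dy":0,"dz":-0.25,"ax":0,"ay":0,"az":0,"claw":1},{"dx":0,"dy":0,"dz":-0.25,"ax":0,"ay":0,"az":0,"claw":1}])

```text
clock: 12.43
eef_pos: [584.8, 92.4, 117.3]
tool_rot: [-1.571, 0.001, -2.6]
force: [-5.8, -1.1, 15.9]
width: 11.0
```

servo_tool(increments=[{"dx":0,"dy":0,"dz":0,"ax":0,"ay":0,"az":-0.1,"claw":1},{"dx":0,"dy":0,"dz":0,"ax":0,"ay":0,"az":-0.2,"claw":1},{"dx":0,"dy":0,"dz":0,"ax":0,"ay":0,"az":-0.3,"claw":1},{"dx":0,"dy":0,"dz":0,"ax":0,"ay":0,"az":-0.4,"claw":1},{"dx":0,"dy":0,"dz":0,"ax":0,"ay":0,"az":-0.4,"claw":1}])

```text
clock: 12.85
eef_pos: [586.5, 92.7, 117.3]
tool_rot: [-1.571, 0.004, -3.004]
force: [-1.3, -1.1, 12.9]
width: 11.1
```

```bash
python3 - <<'E'
from h import *
r=read_state();print(r["eef_pos"],r["tool_rot"],r["force"],r["torque"],r["width"])
s=cam("side");crop(s,225,200,100,100,6,"pics/s12.png")
E
```

```text
[586.49847917  92.73965711 117.33712102] [-1.57064345  0.00444128 -3.00407032] [-1.31964517 -1.14597558 12.93910016] [ 0.0678751   0.48565863 -0.11735619] 11.136019802668779
```

View pics/s12.png

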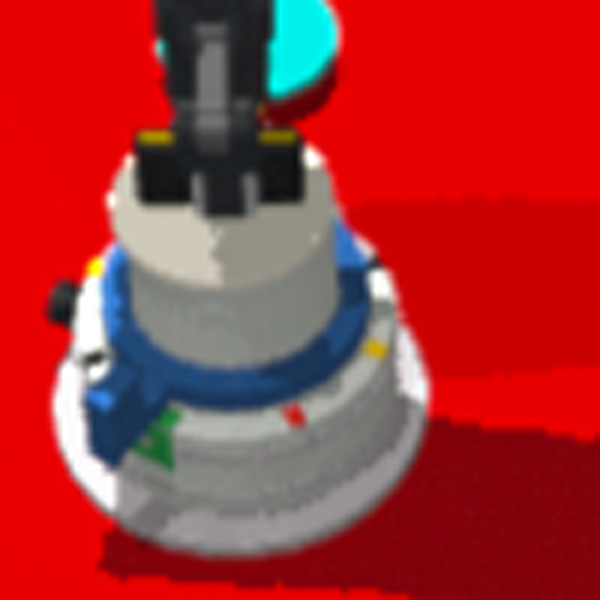

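```bash
cat > ov.py <<'E'
from h import *
import sys
r=read_state();p=r["eef_pos"];print(p,r["tool_rot"],r["force"],r["width"])
s=cam("side");a=np.linspace(0,2*np.pi,721);k=8
big=cv2.resize(s["color"][205:275,230:300],None,fx=k,fy=k,interpolation=cv2.INTER_CUBIC)
def draw(c,r,z,col):
    cv2.polylines(big,[((proj(s,np.c_[c[0]+r*np.cos(a),c[1]+r*np.sin(a),0*a+z])-[230,205]+.5)*k).round().astype(np.int32)],True,col,1)
C=(585,92)
draw(C,40,110,(0,0,255));draw(C,40,116,(0,0,255));draw(C,37.5,110,(255,0,255));draw(C,50,69,(0,255,255))
draw((p[0],p[1]),40,116,(0,255,0))
cv2.imwrite(sys.argv[1],big[:,:,::-1])
E
python3 ov.py pics/s13.png
```

```text
[586.53586559  92.7851592  117.34518077] [-1.57075096  0.00452404 -3.00120826] [-1.4305157  -0.12371772 12.72384252] 10.681990354849484
```

View pics/s13.png

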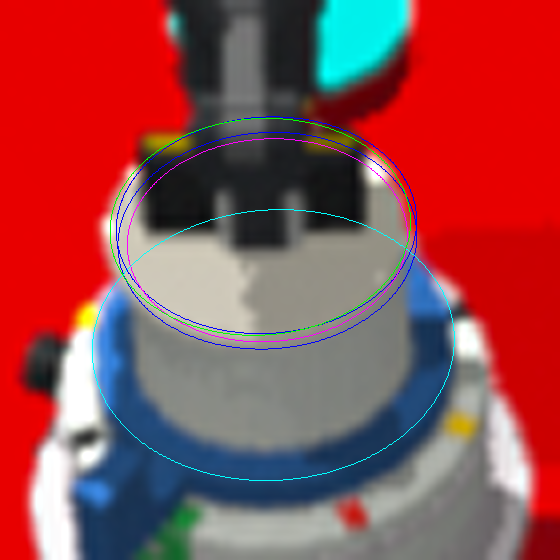

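The disc sits about 3.5 mm towards +x relative to the neck, so I'll correct that while completing the twist.

servo_tool(increments=[{"dx":-0.15,"dy":0,"dz":0,"ax":0,"ay":0,"az":-0.05,"claw":1},{"dx":-0.3,"dy":0,"dz":0,"ax":0,"ay":0,"az":-0.1,"claw":1},{"dx":-0.4,"dy":0,"dz":0,"ax":0,"ay":0,"az":-0.18,"claw":1},{"dx":-0.4,"dy":0,"dz":0,"ax":0,"ay":0,"az":-0.26,"claw":1},{"dx":-0.4,"dy":0,"dz":0,"ax":0,"ay":0,"az":-0.34,"claw":1},{"dx":-0.4,"dy":0,"dz":0,"ax":0,"ay":0,"az":-0.34,"claw":1}])

```text
clock: 13.45
eef_pos: [583.1, 91.3, 117.4]
tool_rot: [-1.571, 0.006, 2.939]
force: [0.6, -2.8, 12.2]
width: 11.3
```

```bash
python3 ov.py pics/s14.png
```

```text
[583.13515154  91.25355711 117.38144462] [-1.57087083  0.00566066  2.93909993] [ 0.58968323 -2.78244675 12.2396149 ] 11.314310448342852
```

View pics/s14.png

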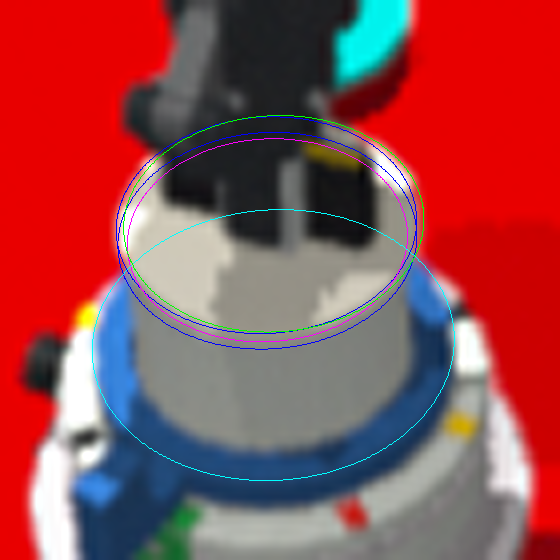

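```bash
cat > ov2.py <<'E'
from h import *
import sys
s=cam("side");k=12;o=[238,212]
big=cv2.resize(s["color"][212:262,238:290],None,fx=k,fy=k,interpolation=cv2.INTER_CUBIC)
c=np.array([584.7,92]) if len(sys.argv)<3 else np.array(eval(sys.argv[2]))
for d,col in((-8,(255,0,0)),(-14,(0,255,0))):
    u=np.array([np.cos(np.radians(d)),np.sin(np.radians(d))]);v=np.array([-u[1],u[0]])
    for z in(116,146):
        Q=np.array([[*(c+30*a*u+6*b*v),z] for a,b in((1,1),(1,-1),(-1,-1),(-1,1))])
        cv2.polylines(big,[((proj(s,Q)-o+.5)*k).round().astype(np.int32)],True,col,1)
cv2.imwrite(sys.argv[1],big[:,:,::-1])
E
python3 ov2.py pics/s15.png
```

```text
(no output)
```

View pics/s15.png

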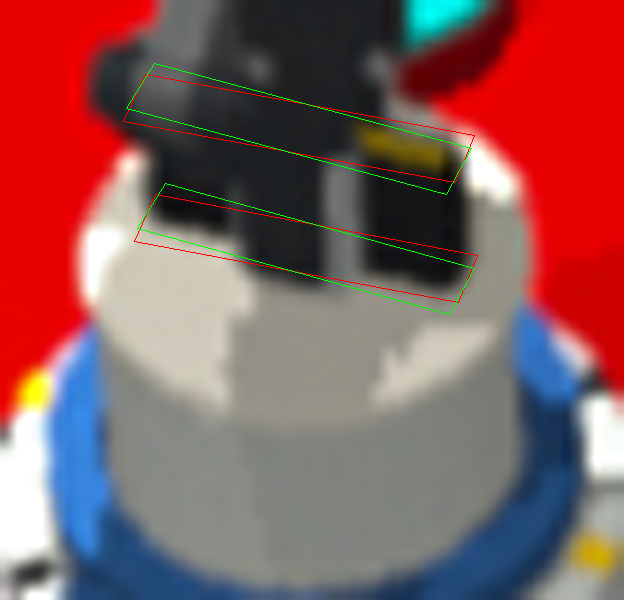

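```bash
cat > ov3.py <<'E'
from h import *
import sys
s=cam("side");k=12;o=np.array([238,212]);a=np.linspace(0,2*np.pi,721)
img=s["color"][212:262,238:290]
im=np.clip((img.astype(float)/255)**0.8*255*1.0,0,255).astype(np.uint8)
big=cv2.resize(im,None,fx=k,fy=k,interpolation=cv2.INTER_CUBIC)
lab=cv2.cvtColor(big,cv2.COLOR_RGB2LAB);lab[:,:,0]=cv2.createCLAHE(4,(4,4)).apply(lab[:,:,0]);big=cv2.cvtColor(lab,cv2.COLOR_LAB2RGB)
if len(sys.argv)>2:
  c,z=eval(sys.argv[2])
  for r,zz,col in((40,z,(0,0,255)),(40,z+6,(0,255,0)),(37.5,69,(255,0,255))):
    cc=c if zz!=69 else (585,92)
    cv2.polylines(big,[((proj(s,np.c_[cc[0]+r*np.cos(a),cc[1]+r*np.sin(a),0*a+zz])-o+.5)*k).round().astype(np.int32)],True,col,1)
cv2.imwrite(sys.argv[1],big[:,:,::-1])
E
python3 ov3.py pics/s16.png "((584.7,92),110)"
```

```text
(no output)
```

View pics/s16.png

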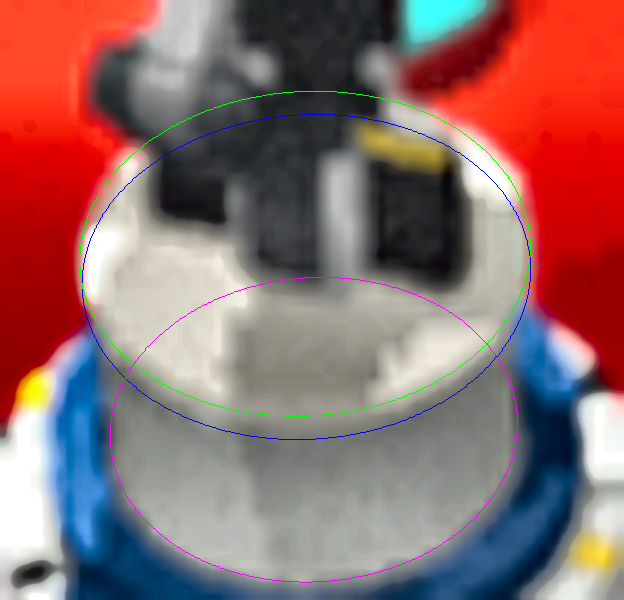

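The disc outline fits the neck centre within 1–2 mm and is seated at z = 110 mm. I'll make a final small trim of +1.2 mm in y and −0.035 rad, keeping the press.

servo_tool(increments=[{"dx":0,"dy":0.06,"dz":0,"ax":0,"ay":0,"az":-0.02,"claw":1},{"dx":0,"dy":0.12,"dz":-0.05,"ax":0,"ay":0,"az":-0.035,"claw":1},{"dx":0,"dy":0.12,"dz":-0.05,"ax":0,"ay":0,"az":-0.035,"claw":1},{"dx":0,"dy":0.12,"dz":-0.05,"ax":0,"ay":0,"az":-0.035,"claw":1},{"dx":0,"dy":0.12,"dz":-0.05,"ax":0,"ay":0,"az":-0.035,"claw":1},{"dx":0,"dy":0.12,"dz":-0.05,"ax":0,"ay":0,"az":-0.035,"claw":1},{"dx":0,"dy":0.12,"dz":-0.05,"ax":0,"ay":0,"az":-0.035,"claw":1},{"dx":0,"dy":0.12,"dz":-0.05,"ax":0,"ay":0,"az":-0.035,"claw":1}])

```text
clock: 14.27
eef_pos: [583.0, 91.5, 117.3]
tool_rot: [-1.57, 0.006, 2.907]
force: [-0.9, -4.1, 15.9]
width: 10.7
```

```bash
python3 -c "
from h import *
r=read_state();print(r['eef_pos'],r['tool_rot'],r['force'],r['torque'],r['width'],abs(r['qd']).max())
t=cam('top');cv2.imwrite('pics/t17.png',t['color'][:,:,::-1])"
python3 ov3.py pics/s17.png "((584.7,92),110)"; python3 ov2.py pics/s18.png
```

```text
[582.97173037  91.47761906 117.33625064] [-1.57041464  0.00552945  2.90725042] [-0.90486039 -4.10813096 15.88736552] [-0.74066932  0.52662368  0.14297078] 10.740876367666523 0.0017565931438672973
```

View pics/s17.png

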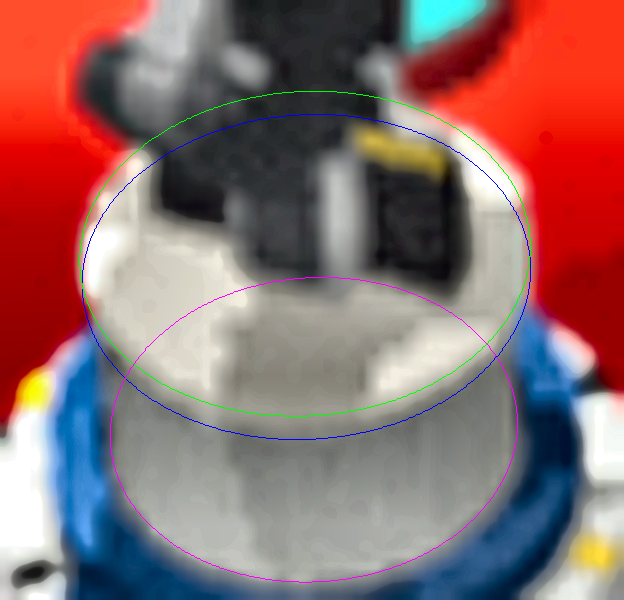

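View pics/s18.png

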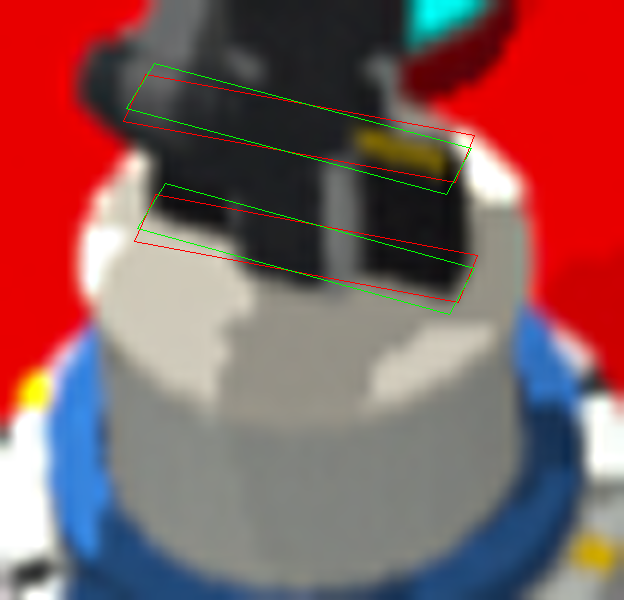

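View pics/t17.png

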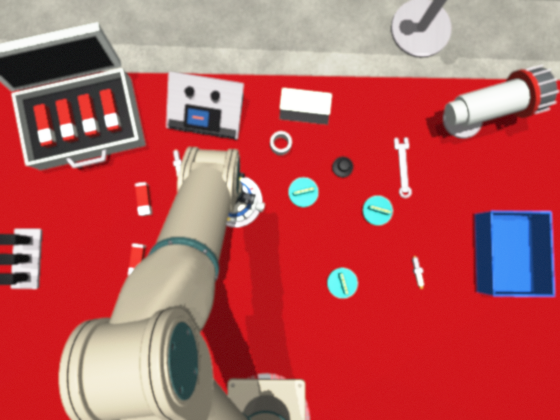

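The bar is parallel to the −14° model line, so the angle is right, but the cap still looks 2–3 mm towards −y, held by friction. One more +y nudge.

servo_tool(increments=[{"dx":0,"dy":0.1,"dz":0,"ax":0,"ay":0,"az":0,"claw":1},{"dx":0,"dy":0.2,"dz":0,"ax":0,"ay":0,"az":0,"claw":1},{"dx":0,"dy":0.2,"dz":0,"ax":0,"ay":0,"az":0,"claw":1},{"dx":0,"dy":0.2,"dz":0,"ax":0,"ay":0,"az":0,"claw":1},{"dx":0,"dy":0.2,"dz":0,"ax":0,"ay":0,"az":0,"claw":1},{"dx":0,"dy":0.2,"dz":0,"ax":0,"ay":0,"az":0,"claw":1}])

```text
clock: 14.92
eef_pos: [583.0, 91.6, 117.4]
tool_rot: [-1.568, 0.006, 2.906]
force: [-1.5, -8.2, 15.8]
width: 11.3
```

```bash
python3 -c "
from h import *
r=read_state();print(r['eef_pos'],r['tool_rot'],r['force'],r['torque'],r['width'],abs(r['qd']).max())"
python3 ov3.py pics/s19.png "((584.7,92),110)"
```

```text
[582.99044197  91.56468532 117.40446852] [-1.56840777  0.00597824  2.90605847] [-1.52326624 -8.16784664 15.75175642] [-1.42804431  0.53589086  0.18461685] 11.333678381953534 0.001855390957727304
```

View pics/s19.png

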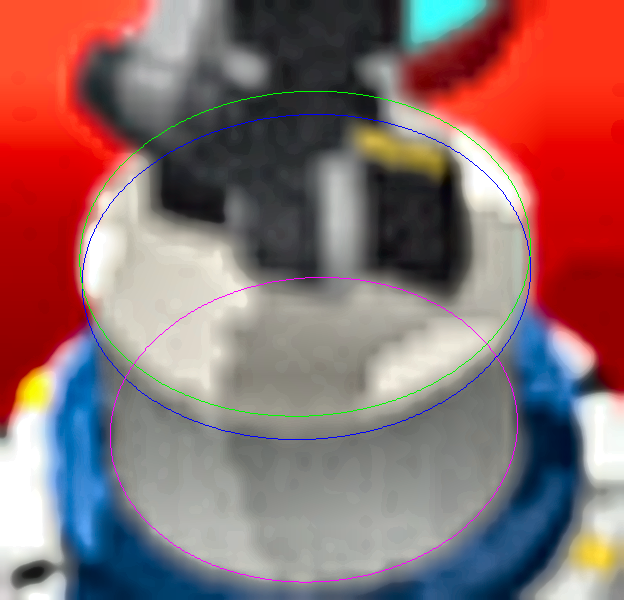

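The cap doesn't shift: it is held by friction, not blocked by the wall, since it entered freely at larger y. The TCP puts it about 1 mm from the axis. I'll relax the side push, settle, and check again before handing in.

servo_tool(increments=[{"dx":0,"dy":-0.2,"dz":0,"ax":0,"ay":0,"az":0,"claw":1},{"dx":0,"dy":-0.2,"dz":0,"ax":0,"ay":0,"az":0,"claw":1},{"dx":0,"dy":-0.2,"dz":0,"ax":0,"ay":0,"az":0,"claw":1},{"dx":0,"dy":-0.2,"dz":0,"ax":0,"ay":0,"az":0,"claw":1},{"dx":0,"dy":-0.2,"dz":0,"ax":0,"ay":0,"az":0,"claw":1},{"dx":0,"dy":-0.2,"dz":0,"ax":0,"ay":0,"az":0,"claw":1},{"dx":0,"dy":-0.2,"dz":0,"ax":0,"ay":0,"az":0,"claw":1},{"dx":0,"dy":-0.2,"dz":0,"ax":0,"ay":0,"az":0,"claw":1}])

```text
clock: 15.63
eef_pos: [583.0, 91.5, 117.4]
tool_rot: [-1.571, 0.006, 2.907]
force: [-1.7, -4.7, 16.1]
width: 11.4
```

```bash
python3 -c "
from h import *
r=read_state();print(r['clock'],r['eef_pos'],r['tool_rot'],r['force'],r['width'],abs(r['qd']).max());finish_job()"
```

```text
15.6333 [583.02818274  91.49416114 117.3696157 ] [-1.57053738  0.00562722  2.90690899] [-1.74889617 -4.67255952 16.06721401] 11.420995675534394 0.0022741702267990945
the job is handed in; nothing more can be done
```

I turned the lock ring about 1.22 rad, and its tab now covers the green mark in both pictures. The white cap went in at the slot marks. I pressed it fully down, twisted it clockwise to half-way, and handed in at 15.6 s still gripping and pressing it.

| Last check | Reading |
|---|---|
| Bar angle | about −13.4°, against −14° for the yellow half-way marks |
| Height | TCP at 117.4 mm, which puts the disc flat on the neck |
| Downward push | about 16 N |
| Grip | closed on the bar at about 11 mm |
| Motion | at rest |

- **Off-centre reading:** The arm position puts the cap about 1 mm from the neck axis, while the bar and disc edge in the side picture suggest 2–3 mm towards −y. Two small nudges in +y barely moved it, and I took that to be friction. Either way the opening limits it to about 4 mm, inside the 5 mm allowed.
- **Bystanders:** None looked moved in the last top picture, though the arm hid parts of that view.

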